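# Third hand for refitting the front lip of a pastry display tray

### The arm

A 6-joint arm with a two-finger parallel gripper is mounted at the origin on the work surface. World frame = base frame: x ahead of the robot, y to its left, z up, the work surface at z = 0. Lengths are in m, angles in rad, forces in N, time in s.
With the tool pointing down it reaches from about 0.25 to 0.775 m from the base axis. Payload 4 kg.
Tool frame: the origin (TCP) lies on the centre line of the jaws, within the pads' length; the fingertips stand robot.tips_ahead ahead of it and the grasp point (between the pads) lies 8 mm behind it (robot.tips_ahead is the distance from the TCP to the fingertips, in m); z points along the fingers, y is the line along which they close (so a half turn about z gives the same grasp; the last joint's range is limited). The gripper opens to 94 mm and grips with 3 to 60 N. Pads are 16 mm wide; open, the fingers measure 119 mm over their backs; the gripper's body (75 mm by 177 mm) begins 78 mm behind the grasp point.
Start: joints at [-1.246, 0.087, 1.371, -0, 1.684, -0.103], TCP at [0.228, -0.5, 0.195] pointing down, gripper open.
Joint ranges: [-3.1, 3.1], [-0.76, 2.03], [0.27, 2.55], [-1.08, 4.22], [0.17, 2.65], [-2.57, 2.57]. Speed limits (rad/s): [2.79, 2.79, 3.14, 3.14, 3.14, 3.14].

### API

Orientations are given as [roll, pitch, yaw] about the fixed x, y, z axes, in that order (R = Rz(yaw) Ry(pitch) Rx(roll)).
In Python, from bench import robot, snapshot, close_job, spotter gives the robot as it stands. The module is installed in compiled form; this text tells all that it offers.
- The arm moves only by the tool servo_tool, never from a script. Its argument "commands" is one flat list of numbers, 7 for each row, row after row: the shift along the tool's x, y, z in m, then the turn, a rotation vector about the tool's x, y, z in degrees, then the finger opening in m, from 0 to 0.094. In form: [x, y, z, ax, ay, az, grip, x, y, z, ax, ay, az, grip, ...]. A call has 1 to 10 rows; each row is the pose to reach, as a shift and turn from the pose commanded when the call began, along the tool's axes at that moment; what a row does not reach only later rows make up. A row lasts 1/8 s, in which the tool goes at most 62.5 mm and 10.7 degrees, less where a joint would pass 70% of its speed; a pose out of reach is approached as far as the arm can. A call with a gripper value outside its range is refused whole. The fingers move at their own pace and stop on an object; the grip force is fixed at half the most. Time passes only in rows, so rows that repeat a pose let the fingers close. It gives the time, the measured TCP pose, the force, the opening and the grip force at its end, in the units of the state.
- robot.get_obs(): the state, without advancing time (a new reading comes with each control period).
- snapshot(name): name is "scene" or "side" or "wrist"; returns a dict with "img" (420x560x3 uint8, blue, green, red), "camera_matrix" (3x3 intrinsics, pixels), "extrinsics" (4x4, takes a point from camera to world coordinates); the wrist camera has in their place "hand_eye" (4x4, takes a point from camera to tool coordinates, whose origin is the TCP and whose axes are the flange's). Camera axes: x right, y down, z forward; pixel columns grow to the right and rows downward; lengths in m; the calibration is good to about 2 mm. A picture is of the moment at which its call begins: read the wrist's pose just before it. There is no depth.
- close_job(): hands the job in; it is judged then, once.
Trained networks look in a picture, given as the dict that the camera call returned (one of the last four; its "shot" number tells which), for a name from the list of things; names that differ only in an ending like _2 or _b are one class to them, and where a whole thing is asked for, a point or a joint stands for the part that bears it (a point fixed in the world has none). Each returns a list of dicts, best first, with "conf" (0 to 1); they miss things now and then, are a little off and sometimes report something else, mostly with a low value. They report only what shows in the picture. A call takes as long as a camera call.
- spotter.trace(name, picture): "region" (420x560 bool, what is visible of it) and "box" ([left, top, width, height] in pixels, round what is visible of it).
The state is a dict: "time": time; "joint_positions": joint angles; "qvel": joint speeds; "joint_torque": joint torques, N m; "tool_pos": TCP position; "ee_rot": TCP orientation; "wrist_force": force on the tool from outside, world axes, zero at the start; "wrist_torque": the same for the moment, N m; "width": finger opening in m; "finger_force": force on a finger pad.
Only numpy, scipy, OpenCV 4.12 (cv2) and the standard library are available. Lean on these libraries where they do the work, as an engineer would, in place of code of your own. Each camera call takes 0.05 s, during which the arm holds its last target. There are 200 camera calls.

### The job

The front lip of the pastry display tray has come off and I am standing across the counter with the screws ready: take the long wooden lip strip (not the short one), stand it on the counter across the tray's open front, ends flush with the tray's sides, and press it squarely against the tray with a steady push of about 12 N. Keep the push steady for a good two seconds and finish your program still holding it like that, so I can drive the screws; leave the short strip and everything else on the counter where it is.

Things in the scene. Friction and masses are not known exactly. Their poses are not given: they have to be found in the camera images.
- tray: Dark brown wooden display tray, screwed to the counter: light floor 200 mm deep (its x), 260 wide (its y), 18 thick; side and rear walls 18 thick, up to 50 mm high. Its +x side, away from the robot, is open: a flat upright face at x = +100 mm: the floor's edge (0 to 18 mm high) and the side walls' ends (0 to 50 mm). Origin: centre of the underside, on the counter. Yaw within 20 deg.
- lip: The strip to fit: dark brown wooden bar 18 mm thick (its x), 260 long (its y), 50 high, 0.13 to 0.25 kg, three screw holes, both faces alike. Starts standing on edge to the right of the tray, length roughly along world x. Origin: centre of its underside. Fitted: origin at x +109, y 0, z 0 mm in the tray's frame, lengths parallel. Gripped, the push grows by about 4 N per mm of travel.
- short_lip: A shorter lip strip for another tray, not to be used: the same wood and section, 180 mm long (its y), two screw holes, standing on edge beside the long one (the two swap places). Origin: centre of its underside. Leave it.
- screw_dish: Small round steel dish with brass screws, 68 mm across, 22 mm high, standing loose on the tray's floor in its rear half. Origin: centre of its underside. Leave it.
- driver: Blue and black cordless screwdriver lying on its side on the counter beyond the tray, about 190 by 170 mm, 52 mm high. Origin: under its motor housing. Leave it.
- spray_can: Green upright can, 54 mm across, 170 mm high, beyond the work area. Origin: centre of its underside. Leave it.
- simit_plate: White plate, 150 mm across, with a sesame bread ring on it, 34 mm high in all, beyond the strips. Origin: centre of its underside. Leave it.
- tongs: Steel pastry tongs lying at the left, 250 mm long, 15 mm high. Origin: middle of its underside. Leave them.

How it is judged:
By the outcome, as a careful person would: the job done as asked, in the order asked, and still so for the second after the job is handed in, while the arm keeps its last pose, push and grip.
It also fails if it takes over 48 s, if anything falls off the work surface, if the arm or the gripper's body presses on something with over 40 N, if the wrist force passes 120 N, or if a joint passes its speed limit or range.

## Working session

There is one attempt and no reset: what is moved stays moved. The work goes in short steps, Python scripts to look and compute and a tool call to move; the robot and the scene stay as the last step left them, time stands still between calls to the robot, and variables do not carry over. Pictures are saved under pics/ and viewed, at most 10 in all, crops included, and the job is handed in when it is done.

Besides the shell and the picture viewer there is one more tool, called as name(argument=value, ...) on one line, values as JSON. servo_tool: Moves the arm, as the interface text tells. Its arguments: {"type":"object","properties":{"commands":{"type":"array","items":{"type":"number"}}},"required":["commands"]}

```bash
mkdir -p pics; cat > h.py <<'E'
import numpy as np, cv2
from scipy.spatial.transform import Rotation as R
from bench import robot, snapshot, close_job, spotter
def ray(p,uv,z):
    K=p["camera_matrix"];T=np.array(p["extrinsics"])
    d=T[:3,:3]@np.linalg.inv(K)@np.array([uv[0],uv[1],1.]);o=T[:3,3]
    return o+d*(z-o[2])/d[2]
def proj(p,X):
    T=np.linalg.inv(p["extrinsics"]);c=T[:3,:3]@np.array(X,float).T+T[:3,3:];q=np.array(p["camera_matrix"])@c
    return (q[:2]/q[2]).T
def toolpose():
    o=robot.get_obs();T=np.eye(4);T[:3,:3]=R.from_euler('xyz',o["ee_rot"]).as_matrix();T[:3,3]=o["tool_pos"];return T
E
python3 - <<'E'
from h import *
o=robot.get_obs();print(o,robot.tips_ahead)
ims=[]
for n in("scene","side"):
    p=snapshot(n);cv2.imwrite(f"pics/{n}0.png",p["img"]);print(n,np.round(p["extrinsics"],3).tolist(),np.round(p["camera_matrix"],1).tolist())
    for k in("tray","lip","short_lip","screw_dish","driver","spray_can","simit_plate","tongs"):
        print(k,[(round(float(r["conf"]),2),r["box"]) for r in spotter.trace(k,p)][:3])
E
```

```text
{'time': 0.0, 'joint_positions': array([-1.24613036e+00,  8.79636247e-02,  1.37222418e+00, -1.57862532e-05,
        1.68358779e+00, -1.03117268e-01]), 'qvel': array([ 1.14180194e-04, -1.06168359e-03,  7.38634581e-04, -1.44893190e-03,
        4.40472323e-05,  2.32733711e-04]), 'joint_torque': array([-1.26772062e-03, -3.40186429e+01, -3.02429581e+01,  7.17540015e-02,
        3.30685882e-02, -1.86021894e-04]), 'tool_pos': array([ 0.22797247, -0.49991266,  0.19361474]), 'ee_rot': array([-3.13941969e+00, -2.09093708e-04,  4.27781247e-01]), 'wrist_force': array([-0.16300032, -0.23780823, -0.91788277]), 'wrist_torque': array([-0.01504584,  0.02104693, -0.06519438]), 'finger_force': 0.0, 'width': 0.09421800210858716} 0.011
scene [[-0.499, 0.705, -0.505, 1.218], [0.867, 0.401, -0.297, 0.39], [-0.007, -0.586, -0.811, 1.041], [0.0, 0.0, 0.0, 1.0]] [[543.8, 0.0, 273.1], [0.0, 543.8, 212.0], [0.0, 0.0, 1.0]]
tray [(0.9, [265.8, 126.5, 132.4, 101.4])]
lip [(0.71, [206.8, 100.3, 41.3, 83.5])]
short_lip [(0.77, [157.8, 109.2, 35.6, 62.0]), (0.43, [243.9, 257.5, 80.8, 79.9])]
screw_dish [(0.75, [339.6, 155.9, 25.9, 25.8])]
driver [(0.95, [242.2, 257.8, 82.2, 78.9])]
spray_can [(0.78, [192.8, 218.8, 36.1, 68.1])]
simit_plate [(0.61, [139.8, 214.6, 57.2, 55.8])]
tongs [(0.94, [412.1, 193.7, 57.2, 90.2])]
side [[0.966, -0.15, 0.21, 0.396], [-0.258, -0.578, 0.774, -0.702], [0.005, -0.802, -0.597, 0.622], [0.0, 0.0, 0.0, 1.0]] [[440.9, 0.0, 280.3], [0.0, 440.9, 207.4], [0.0, 0.0, 1.0]]
tray [(0.65, [145.7, 171.6, 108.8, 103.9])]
lip []
short_lip [(0.95, [228.4, 324.1, 108.0, 69.2])]
screw_dish [(0.88, [162.6, 196.4, 31.2, 24.9])]
driver [(0.76, [286.4, 161.9, 77.0, 48.7]), (0.39, [146.8, 170.8, 108.5, 103.2])]
spray_can [(0.57, [354.2, 158.4, 36.9, 76.4])]
simit_plate [(0.76, [344.2, 239.1, 80.0, 57.2])]
tongs [(0.81, [142.2, 146.0, 95.8, 18.5])]
```

```bash
python3 - <<'E'
import cv2
a=cv2.imread("pics/scene0.png");cv2.imwrite("pics/s0c.png",cv2.resize(a[80:350,120:480],None,fx=2.2,fy=2.2,interpolation=cv2.INTER_CUBIC))
b=cv2.imread("pics/side0.png");cv2.imwrite("pics/d0c.png",cv2.resize(b[130:420,110:440],None,fx=2,fy=2,interpolation=cv2.INTER_CUBIC))
E
```

```text
(no output)
```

View pics/s0c.png

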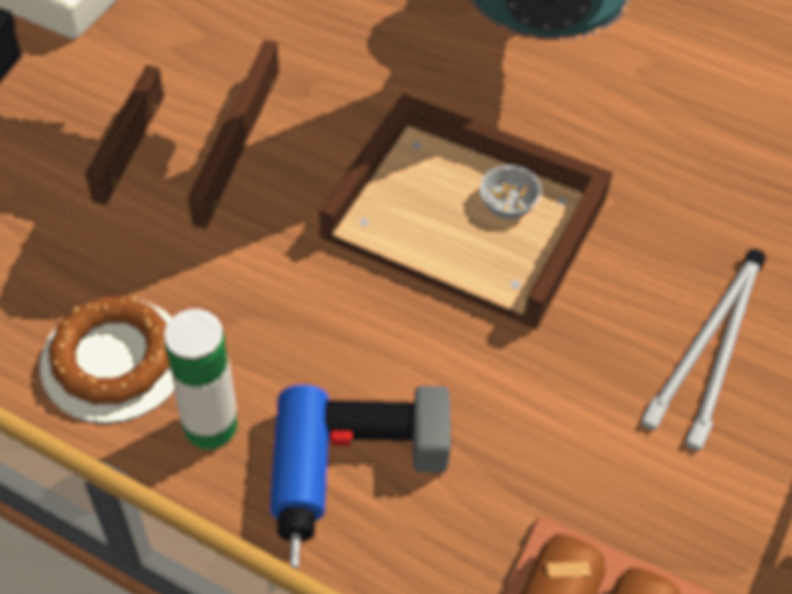

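View pics/d0c.png

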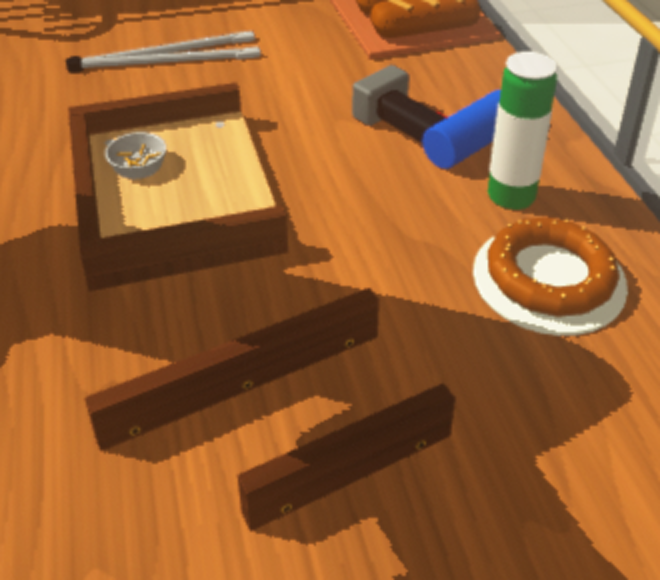

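The views agree: the long three-hole strip is the one nearer the tray (side px ≈155–300, 275–355) and the short two-hole strip is outside it. The tray's open front faces +x, towards the driver. Next I'll fit the known shapes to the traced regions.

```bash
cat >> h.py <<'E'
from scipy.optimize import minimize
def box(x0,x1,y0,y1,z0,z1): return np.array([[x,y,z] for x in(x0,x1) for y in(y0,y1) for z in(z0,z1)])
SH={"lip":[box(-.009,.009,-.13,.13,0,.05)],"short_lip":[box(-.009,.009,-.09,.09,0,.05)],
"tray":[box(-.1,.1,-.13,.13,0,.018),box(-.1,-.082,-.13,.13,0,.05),box(-.1,.1,-.13,-.112,0,.05),box(-.1,.1,.112,.13,0,.05)]}
S=4
def mask(p,name,q,z=0.):
    m=np.zeros((420*S,560*S),np.uint8);c,s=np.cos(q[2]),np.sin(q[2])
    for b in SH[name]:
        w=np.c_[c*b[:,0]-s*b[:,1]+q[0],s*b[:,0]+c*b[:,1]+q[1],b[:,2]+z]
        h=cv2.convexHull(((proj(p,w)+.5)*S*16).astype(np.int32).reshape(-1,1,2));cv2.fillPoly(m,[h],1,shift=4)
    return cv2.resize(m.astype(np.float32),(560,420),interpolation=cv2.INTER_AREA)
def fit(name,obs,q0,z=0.):
    def f(q):
        e=0
        for p,r in obs:
            m=mask(p,name,q,z);e+=1-np.minimum(m,r).sum()/np.maximum(m,r).sum()
        return e/len(obs)
    q=np.array(q0,float)
    for d in(.03,.01,.004):
        q=minimize(f,q,method="Nelder-Mead",options=dict(initial_simplex=np.vstack([q]+[q+d*np.array(v) for v in([1,0,0],[0,1,0],[0,0,3])]),xatol=1e-4,fatol=1e-5)).x
    return q,f(q)
E
python3 - <<'E'
from h import *
P={n:snapshot(n) for n in("scene","side")}
def reg(n,k,i=0):
    r=spotter.trace(k,P[n]); 
    if not r: return None
    m=r[i]["region"].astype(np.uint8);m=cv2.morphologyEx(m,cv2.MORPH_CLOSE,np.ones((3,3)))
    c,_=cv2.findContours(m,cv2.RETR_EXTERNAL,cv2.CHAIN_APPROX_NONE);c=max(c,key=cv2.contourArea)
    cv2.drawContours(m:=np.zeros_like(m),[c],-1,1,-1);return m.astype(np.float32)
for k,cams in(("tray",("scene","side")),("tray",("scene",)),("tray",("side",)),("lip",("scene","side")),("short_lip",("scene","side"))):
    obs=[(P[n],m) for n in cams if (m:=reg(n,k)) is not None]
    ys,xs=np.nonzero(obs[0][1]);c=ray(obs[0][0],(xs.mean(),ys.mean()),.02)
    q0=[c[0],c[1],0 if k=="tray" else -1.4]
    print(k,cams,len(obs),np.round(c,3),*[np.round(v,4) for v in fit(k,obs,q0)])
# manual side corners of long lip
for uv,z in(((161.5,355),0),((299,298.5),0),((158.5,335),.05),((299,278.5),.05)): print(np.round(ray(P["side"],uv,z),4))
print(np.round(P["scene"]["extrinsics"],3)[0])
E
```

```text
tray ('scene', 'side') 2 [0.415 0.085 0.02 ] [0.4149 0.0845 0.0267] 0.0152
tray ('scene',) 1 [0.415 0.085 0.02 ] [0.4142 0.0841 0.026 ] 0.0142
tray ('side',) 1 [0.412 0.07  0.02 ] [0.4149 0.0849 0.0265] 0.015
lip ('scene', 'side') 1 [ 0.437 -0.195  0.02 ] [ 0.4455 -0.1974 -1.3365] 0.0315
short_lip ('scene', 'side') 2 [ 0.514 -0.307  0.02 ] [ 0.5124 -0.3055 -1.3319] 0.0537
[ 0.3239 -0.2355  0.    ]
[ 0.5754 -0.1767  0.    ]
[ 0.3269 -0.235   0.05  ]
[ 0.5746 -0.1741  0.05  ]
[-0.499  0.705 -0.505  1.218]
```

servo_tool(commands=[0.324,-0.185,0,0,0,11.1,0.094,0.324,-0.185,0,0,0,11.1,0.094,0.324,-0.185,0,0,0,11.1,0.094,0.324,-0.185,0,0,0,11.1,0.094,0.324,-0.185,0,0,0,11.1,0.094,0.324,-0.185,0,0,0,11.1,0.094,0.324,-0.185,0,0,0,11.1,0.094,0.324,-0.185,0,0,0,11.1,0.094,0.324,-0.185,0,0,0,11.1,0.094])

```text
time: 2.52
tool_pos: [0.4456, -0.199, 0.1948]
ee_rot: [3.141, 0.0, 0.232]
wrist_force: [-0.1, 0.4, -0.3]
width: 0.0942
finger_force: 0.0
```

```bash
cat >> h.py <<'E'
def wrist():
    T=toolpose();p=snapshot("wrist");p["extrinsics"]=T@np.array(p["hand_eye"]);return p
def show(p,items,fn):
    a=p["img"].copy()
    for name,q,z in items:
        c,s=np.cos(q[2]),np.sin(q[2])
        for b in SH[name]:
            w=np.c_[c*b[:,0]-s*b[:,1]+q[0],s*b[:,0]+c*b[:,1]+q[1],b[:,2]+z];u=proj(p,w)
            for i in range(8):
                for k in(1,2,4):
                    if not i&k: cv2.line(a,*[tuple(np.clip(u[j]*16,-9e3,3e4).astype(int).tolist()) for j in(i,i|k)],(0,255,0),1,cv2.LINE_AA,4)
    cv2.imwrite(fn,a)
E
python3 - <<'E'
from h import *
p=wrist();print(np.round(toolpose(),4).tolist(),np.round(p["hand_eye"],3).tolist(),np.round(p["camera_matrix"][0],1))
ys=spotter.trace("lip",p);print([(r["conf"],r["box"]) for r in ys])
show(p,[("lip",(.4455,-.1974,-1.3365),0)],"pics/w1.png")
s=snapshot("scene")
r=spotter.trace("spray_can",s)[0]["box"];print("can base",ray(s,(r[0]+r[2]/2,r[1]+r[3]-8),0))
r=spotter.trace("driver",s)[0];yy,xx=np.nonzero(r["region"]);
X=np.array([ray(s,(a,b),.026) for a,b in zip(xx,yy)]);print("driver",X.min(0),X.max(0))
E
```

```text
[[0.9733, 0.2294, -0.0002, 0.4455], [0.2294, -0.9733, -0.0004, -0.1991], [-0.0002, 0.0003, -1.0, 0.1948], [0.0, 0.0, 0.0, 1.0]] [[0.001, -0.965, -0.262, 0.076], [1.0, 0.001, 0.0, 0.0], [-0.0, -0.262, 0.965, -0.19], [0.0, 0.0, 0.0, 1.0]] [368.7   0.  279. ]
[(0.68, [269.5, 41.0, 19.5, 277.1])]
can base [ 0.78596993 -0.01471032  0.        ]
driver [0.63569649 0.03278018 0.026     ] [0.87030281 0.21226229 0.026     ]
```

View pics/w1.png

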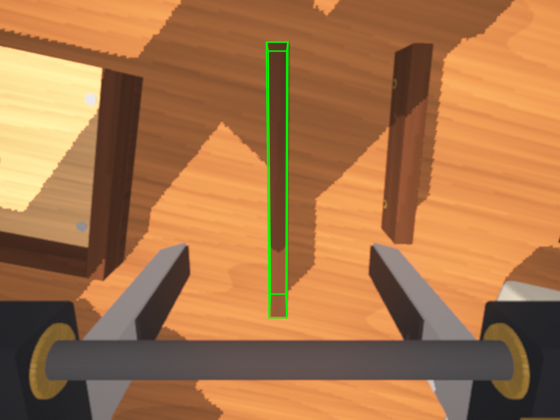

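The overlay of the fitted strip matches the picture (px 267–288, 42–317). The strip is centred between the jaws, and the short strip and the tray are clear of them. Now I'll descend and grip.

servo_tool(commands=[0,-0.0016,0.06,0,0,0,0.094,0,-0.0016,0.12,0,0,0,0.094,0,-0.0016,0.159,0,0,0,0.094,0,-0.0016,0.159,0,0,0,0.094,0,-0.0016,0.159,0,0,0,0.014,0,-0.0016,0.159,0,0,0,0.014,0,-0.0016,0.159,0,0,0,0.014,0,-0.0016,0.159,0,0,0,0.014,0,-0.0016,0.159,0,0,0,0.014,0,-0.0016,0.159,0,0,0,0.014])

```text
time: 4.03
tool_pos: [0.4458, -0.1961, 0.0358]
ee_rot: [3.142, 0.0, 0.234]
wrist_force: [0.6, -0.7, -0.2]
width: 0.0374
finger_force: 0.0
```

servo_tool(commands=[0,0,0,0,0,0,0.014,0,0,0,0,0,0,0.014])

```text
time: 4.28
tool_pos: [0.4459, -0.1962, 0.0357]
ee_rot: [3.141, 0.0, 0.234]
wrist_force: [-0.2, -0.1, -1.0]
width: 0.0171
finger_force: 25.5
```

servo_tool(commands=[0,0,-0.03,0,0,0,0.014,0,0,-0.06,0,0,0,0.014,0,0,-0.09,0,0,0,0.014,0,0,-0.09,0,0,0,0.014,0,0,-0.09,0,0,0,0.014,0,0,-0.09,0,0,0,0.014])

```text
time: 5.03
tool_pos: [0.4448, -0.1955, 0.1237]
ee_rot: [-3.139, 0.003, 0.234]
wrist_force: [-0.1, -0.3, -1.8]
width: 0.0174
finger_force: 30.0
```

```bash
python3 - <<'E'
from h import *
print(robot.get_obs()["width"],robot.get_obs()["wrist_force"],robot.get_obs()["wrist_torque"])
T=toolpose();z=T[2,3]-.0357
p=wrist();r=spotter.trace("lip",p);print([(r_["conf"],r_["box"]) for r_ in r])
show(p,[("lip",(.4455,-.1974,-1.3365),z)],"pics/w2.png")
for n in("scene","side"):
    s=snapshot(n);r=spotter.trace("lip",s);print(n,[(r_["conf"],r_["box"]) for r_ in r])
    if r: print(fit("lip",[(s,r[0]["region"].astype(np.float32))],(.4455,-.1974,-1.3365),z))
print(T[:3,3],z)
E
```

```text
0.017365005532310938 [-0.05126202 -0.33344834 -1.80636911] [-0.00681375 -0.02344879 -0.02561437]
[(0.82, [258.8, 0.0, 41.3, 420.0])]
scene [(0.96, [202.2, 74.8, 41.1, 85.2])]
(array([ 0.44535052, -0.19542172, -1.32856615]), np.float32(0.19722569))
side []
[ 0.4447595  -0.19552645  0.12365337] 0.08795337017356092
```

View pics/w2.png

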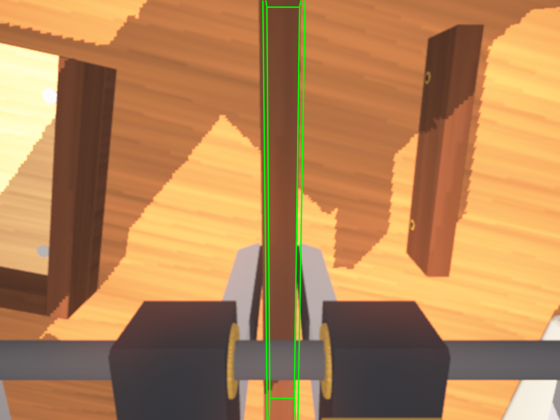

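The strip is held, square in the jaws. Next is the carry over to the front of the tray.

servo_tool(commands=[0.0193,-0.0318,0,0,0,-9.8,0.014,0.0386,-0.0637,0,0,0,-19.5,0.014,0.0579,-0.0955,0,0,0,-29.3,0.014,0.0772,-0.1274,0,0,0,-39,0.014,0.0965,-0.1592,0,0,0,-48.8,0.014,0.1158,-0.1911,0,0,0,-58.6,0.014,0.1351,-0.223,0,0,0,-68.3,0.014,0.1544,-0.2548,0,0,0,-78.1,0.014,0.1544,-0.2548,0,0,0,-78.1,0.014,0.1544,-0.2548,0,0,0,-78.1,0.014])

```text
time: 6.58
tool_pos: [0.5368, 0.0871, 0.1256]
ee_rot: [-3.141, 0.001, 1.596]
wrist_force: [0.3, 0.5, -2.5]
width: 0.0176
finger_force: 30.0
```

servo_tool(commands=[0,0,0.03,0,0,0,0.014,0,0,0.06,0,0,0,0.014,0,0,0.06,0,0,0,0.014,0,0,0.06,0,0,0,0.014,0,0,0.06,0,0,0,0.014])

```text
time: 7.2
tool_pos: [0.5382, 0.0872, 0.0678]
ee_rot: [3.138, 0.0, 1.596]
wrist_force: [0.1, -1.1, -2.4]
width: 0.0173
finger_force: 30.0
```

```bash
python3 - <<'E'
from h import *
o=robot.get_obs();T=toolpose();z=T[2,3]-.0357;print(np.round(T,4).tolist(),z,o["wrist_force"],o["wrist_torque"],o["width"])
q0=(T[0,3],T[1,3]-.0007,o["ee_rot"][2]-np.pi/2);tr=(.4149,.0845,.0267)
for n in("scene","side"):
    s=snapshot(n);show(s,[("lip",q0,z),("tray",tr,0)],f"pics/{n}3.png")
    for k in("lip","tray"): print(n,k,[(a["conf"],a["box"]) for a in spotter.trace(k,s)][:2])
a=cv2.imread("pics/scene3.png")[100:260,220:420];b=cv2.imread("pics/side3.png")[140:300,130:330]
cv2.imwrite("pics/both3.png",cv2.resize(np.hstack([a,b]),None,fx=2,fy=2,interpolation=cv2.INTER_CUBIC))
w=wrist();show(w,[("lip",q0,z),("tray",tr,0)],"pics/w3.png")
E
```

```text
[[-0.0257, 0.9997, 0.0035, 0.5382], [0.9997, 0.0257, 0.0, 0.0872], [-0.0, 0.0035, -1.0, 0.0678], [0.0, 0.0, 0.0, 1.0]] 0.03205270561004412 [ 0.10002311 -1.14831884 -2.40665421] [-0.02166014 -0.07155757 -0.01815899] 0.01731464981557829
scene lip [(0.82, [259.5, 174.9, 105.4, 57.3])]
scene tray [(0.73, [272.0, 136.6, 126.9, 90.7])]
side lip [(0.84, [231.3, 159.7, 40.2, 84.4])]
side tray [(0.83, [145.7, 174.4, 107.2, 100.9]), (0.65, [284.3, 163.7, 77.0, 52.0])]
```

View pics/both3.png

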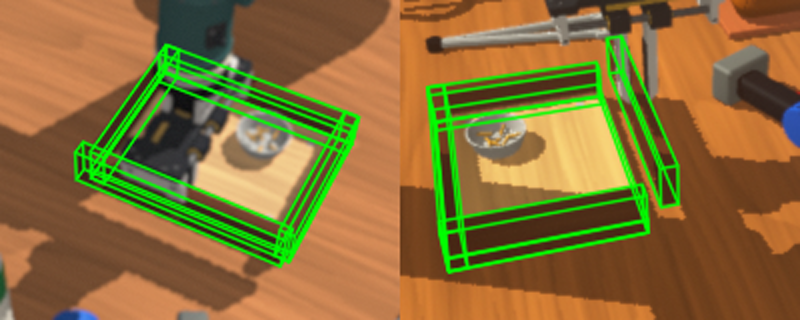

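View pics/w3.png

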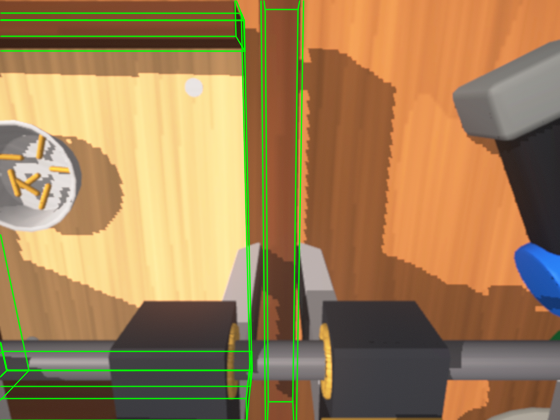

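servo_tool(commands=[0.001,-0.004,0.015,0,0,0,0.014,0.001,-0.008,0.027,0,0,0,0.014,0.001,-0.008,0.03,0,0,0,0.014,0.001,-0.008,0.03,0,0,0,0.014,0.001,-0.008,0.03,0,0,0,0.014,0.001,-0.008,0.03,0,0,0,0.014])

```text
time: 8.3
tool_pos: [0.5291, 0.0883, 0.0357]
ee_rot: [3.141, 0.0, 1.597]
wrist_force: [-0.6, 0.3, -0.8]
width: 0.0174
finger_force: 29.9
```

```bash
cat > look.py <<'E'
from h import *
import sys
o=robot.get_obs();T=toolpose();z=max(0,T[2,3]-.0357);print(o["time"],np.round(T[:3,3],4),np.round(o["ee_rot"],4),np.round(o["wrist_force"],2),np.round(o["wrist_torque"],3),o["width"])
q0=(T[0,3],T[1,3]-.0007,o["ee_rot"][2]-np.pi/2)
c=[]
for n in("scene","side"):
    s=snapshot(n);r=spotter.trace("lip",s)
    a=s["img"]; a=a[150:250,240:380] if n=="scene" else a[150:280,210:300]
    cv2.imwrite(f"pics/{n}_{sys.argv[1]}.png",cv2.resize(a,None,fx=4,fy=4,interpolation=cv2.INTER_CUBIC))
    if r:
        m=r[0]["region"].astype(np.float32);f,e=fit("lip",[(s,m)],q0,z)
        cc,ss=np.cos(.0267),np.sin(.0267);d=f[:2]-[.4149,.0845]
        print(n,r[0]["conf"],np.round(f,4),e,"in tray mm",np.round(1e3*np.array([cc*d[0]+ss*d[1],-ss*d[0]+cc*d[1]]),1))
E
python3 look.py 4
```

```text
8.3 [0.5291 0.0883 0.0357] [3.1414e+00 1.0000e-04 1.5971e+00] [-0.56  0.32 -0.78] [-0.06  -0.066  0.051] 0.01741002336026785
scene 0.73 [0.5287 0.0872 0.0186] 0.1973579 in tray mm [113.8  -0.3]
side 0.83 [0.5314 0.0913 0.0135] 0.37316668 in tray mm [116.6   3.7]
```

servo_tool(commands=[0,-0.003,0,0,0,0,0.014,0,-0.005,0,0,0,0,0.014,0,-0.006,0,0,0,0,0.014,0,-0.006,0,0,0,0,0.014,0,-0.006,0,0,0,0,0.014,0,-0.006,0,0,0,0,0.014])

```text
time: 9.25
tool_pos: [0.5238, 0.0882, 0.0361]
ee_rot: [3.14, -0.0, 1.597]
wrist_force: [4.3, -0.0, -4.4]
width: 0.0175
finger_force: 30.0
```

```bash
python3 look.py 5; python3 - <<'E'
import cv2,numpy as np
a=cv2.imread("pics/scene_5.png");b=cv2.imread("pics/side_5.png");h=560
a=cv2.resize(a,None,fx=.78,fy=.78);b=b[:520];o=np.zeros((520,800,3),np.uint8);o[:a.shape[0],:a.shape[1]]=a;o[:b.shape[0],440:800]=b[:,:360];cv2.imwrite("pics/b5.png",o)
E
```

```text
9.25 [0.5238 0.0882 0.0361] [ 3.1396e+00 -1.0000e-04  1.5972e+00] [ 4.29 -0.03 -4.43] [ 0.064 -0.994  0.117] 0.017501184626604077
scene 0.77 [0.5238 0.087  0.0265] 0.17105228 in tray mm [109.   -0.4]
side 0.56 [0.5261 0.0898 0.02  ] 0.3803131 in tray mm [111.3   2.3]
```

View pics/b5.png

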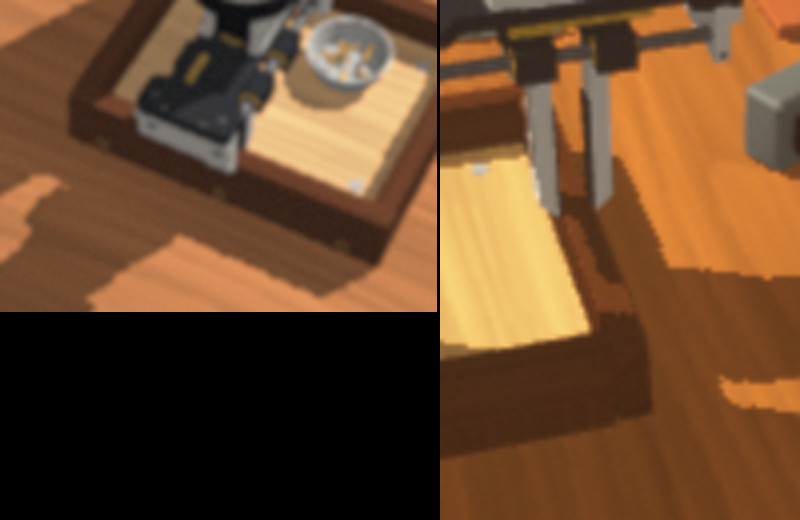

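The strip touches the tray face along its length, and both ends look flush. The downward pull of 4.4 N hints that the strip is held slightly up, so I'll lower by about 1 mm, press further and check the flush with the wrist camera.

servo_tool(commands=[0,0.001,0.001,0,0,0,0.014,0,0.001,0.0015,0,0,0,0.014,0,0,0.0015,0,0,0,0.014,0,-0.001,0.0015,0,0,0,0.014,0,-0.001,0.0015,0,0,0,0.014,0,-0.001,0.0015,0,0,0,0.014])

```text
time: 10.2
tool_pos: [0.5239, 0.0881, 0.035]
ee_rot: [3.137, 0.0, 1.597]
wrist_force: [7.2, 1.2, -0.0]
width: 0.0174
finger_force: 29.9
```

```bash
python3 - <<'E'
from h import *
o=robot.get_obs();print(o["time"],o["tool_pos"],o["ee_rot"],o["wrist_force"],o["wrist_torque"])
w=wrist();cv2.imwrite("pics/w6raw.png",w["img"])
cv2.imwrite("pics/w6.png",cv2.resize(w["img"][0:150,130:350],None,fx=3.6,fy=3.6,interpolation=cv2.INTER_CUBIC))
for y in(.13,.112,-.13):print(proj(w,[[.4149+.1*.9996-y*.0267,.0845+.1*.0267+y,.05]]))
E
```

```text
10.2 [0.52389885 0.08807935 0.03501613] [3.13681543e+00 4.27364186e-05 1.59703299e+00] [ 7.20889613  1.20718707 -0.00973347] [ 0.08066163 -1.31631989  0.07154779]
[[257.62439777 -22.70891168]]
[[258.24763159  24.34358454]]
[[264.05948594 463.12313978]]
```

View pics/w6.png

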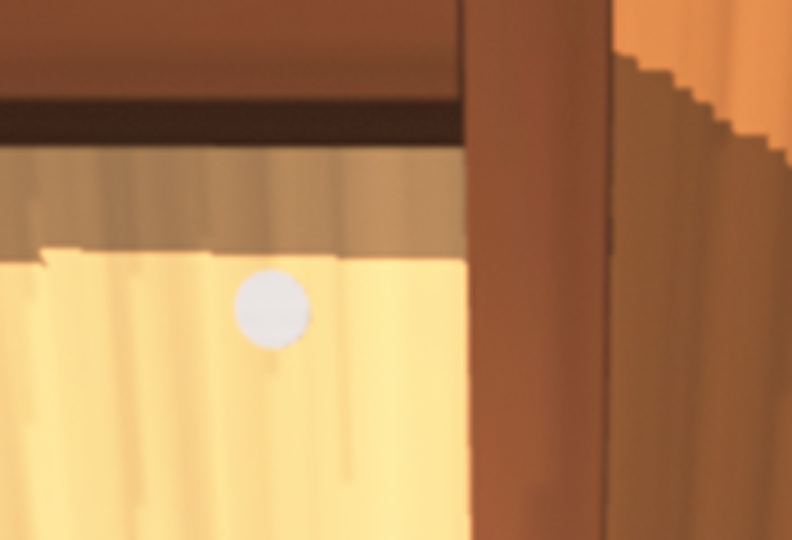

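```bash
python3 - <<'E'
from h import *
cols=[]
for n,tr in(("scene",(.4142,.0841,.026)),("side",(.4149,.0849,.0265))):
    s=snapshot(n);p=dict(s);c,sn=np.cos(tr[2]),np.sin(tr[2])
    lp=(tr[0]+c*.109,tr[1]+sn*.109,tr[2])
    M=s["img"].copy();big=cv2.resize(M,None,fx=7,fy=7,interpolation=cv2.INTER_CUBIC)
    W=lambda x,y,z:np.array([[tr[0]+c*x-sn*y,tr[1]+sn*x+c*y,z]])
    for sg in(-1,1):
        u=proj(s,W(.1,sg*.13,.025))[0];raw=big.copy()
        for z in(0,.05):
            for a,b in(((-.02),(.118)),):
                A,B=[((proj(s,W(t,sg*.13,z))[0]+.5)*7).astype(int) for t in(a,b)];cv2.line(raw,A.tolist(),B.tolist(),(0,255,0),1)
        A,B=[((proj(s,W(.118,sg*.13,z))[0]+.5)*7).astype(int) for z in(0,.05)];cv2.line(raw,A.tolist(),B.tolist(),(0,255,0),1)
        x,y=(u*7).astype(int);cols.append(cv2.convertScaleAbs(raw[y-145:y+145,x-195:x+195],alpha=1.6))
o=np.vstack([np.hstack(cols[:2]),np.hstack(cols[2:])]);print(o.shape);cv2.imwrite("pics/e7.png",o)
E
```

```text
(580, 780, 3)
```

View pics/e7.png

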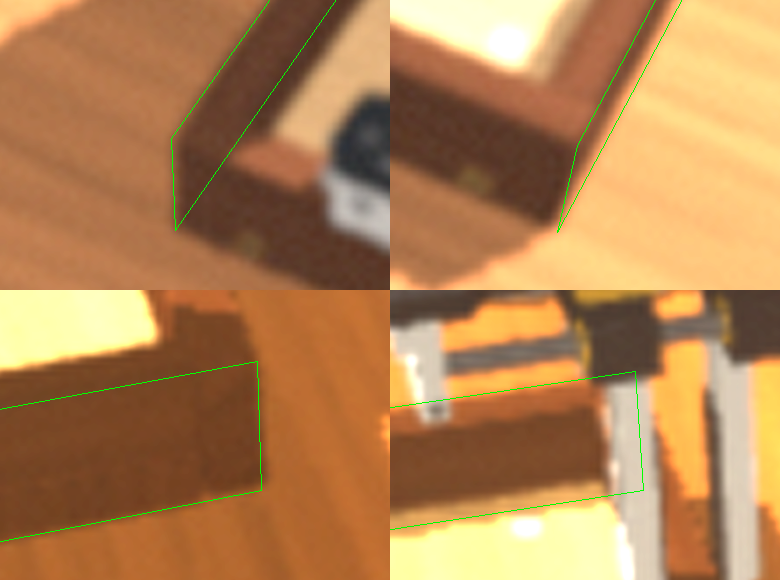

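```bash
cat > prof.py <<'E'
from h import *
from scipy.ndimage import map_coordinates,gaussian_filter1d
for n,tr,z,sg in(("scene",(.4142,.0841,.026),.05,-1),("scene",(.4142,.0841,.026),.05,1),("scene",(.4142,.0841,.026),0,1),("side",(.4149,.0849,.0265),0,-1)):
    g=np.mean([snapshot(n)["img"].astype(float) for _ in range(2)],0).sum(2);s=snapshot(n);c,sn=np.cos(tr[2]),np.sin(tr[2])
    out=[]
    for x in(.0,.02,.04,.06,.075,.085,.092,.101,.105,.109,.113,.116):
        d=np.linspace(-.012,.012,97);y=sg*(.13+d)
        u=proj(s,np.c_[tr[0]+c*x-sn*y,tr[1]+sn*x+c*y,0*y+z])
        v=gaussian_filter1d(map_coordinates(g,[u[:,1],u[:,0]],order=1),6);k=np.gradient(v)[8:-8];i=np.argmax(k);out.append((x*1e3,round(d[i+8]*1e3,1),round(float(k[i]),1)))
    print(n,z,sg,out)
E
python3 prof.py
```

```text
scene 0.05 -1 [(0.0, np.float64(0.8), 3.4), (20.0, np.float64(0.5), 3.9), (40.0, np.float64(0.5), 3.5), (60.0, np.float64(0.0), 3.2), (75.0, np.float64(0.8), 3.5), (85.0, np.float64(0.5), 3.5), (92.0, np.float64(0.3), 3.7), (101.0, np.float64(0.0), 3.6), (105.0, np.float64(-0.3), 3.5), (109.0, np.float64(-0.3), 3.6), (113.0, np.float64(-0.3), 3.3), (116.0, np.float64(-1.0), 3.5)]
scene 0.05 1 [(0.0, np.float64(5.5), 8.8), (20.0, np.float64(5.5), 9.9), (40.0, np.float64(5.5), 9.2), (60.0, np.float64(5.5), 9.2), (75.0, np.float64(5.8), 9.9), (85.0, np.float64(5.5), 9.1), (92.0, np.float64(5.5), 9.6), (101.0, np.float64(5.5), 8.5), (105.0, np.float64(5.8), 8.1), (109.0, np.float64(5.8), 8.2), (113.0, np.float64(5.8), 8.3), (116.0, np.float64(5.8), 8.4)]
scene 0 1 [(0.0, np.float64(-2.0), 9.1), (20.0, np.float64(-2.0), 9.1), (40.0, np.float64(-1.7), 9.3), (60.0, np.float64(-2.0), 8.8), (75.0, np.float64(-1.7), 7.9), (85.0, np.float64(-1.7), 8.4), (92.0, np.float64(-2.3), 8.4), (101.0, np.float64(-2.0), 9.4), (105.0, np.float64(-1.7), 9.7), (109.0, np.float64(-1.7), 9.7), (113.0, np.float64(-1.5), 9.6), (116.0, np.float64(-1.7), 8.8)]
side 0 -1 [(0.0, np.float64(0.8), 2.6), (20.0, np.float64(0.5), 3.2), (40.0, np.float64(0.5), 3.0), (60.0, np.float64(0.3), 2.8), (75.0, np.float64(0.8), 3.0), (85.0, np.float64(0.5), 3.0), (92.0, np.float64(0.3), 2.7), (101.0, np.float64(-2.8), 2.3), (105.0, np.float64(-1.2), 2.6), (109.0, np.float64(-1.5), 3.0), (113.0, np.float64(-2.0), 2.4), (116.0, np.float64(-2.0), 2.8)]
```

Edge profiles agree that the strip is about 1.1 mm too far towards +y. I'll back off, shift it and press again.

servo_tool(commands=[0,0.004,0,0,0,0,0.014,-0.0012,0.004,0,0,0,0,0.014,-0.0012,0.004,0,0,0,0,0.014,-0.0012,0.001,0,0,0,0,0.014,-0.0012,0,0,0,0,0,0.014,-0.0012,-0.0008,0,0,0,0,0.014,-0.0012,-0.0008,0,0,0,0,0.014,-0.0012,-0.0008,0,0,0,0,0.014])

```text
time: 11.95
tool_pos: [0.5239, 0.088, 0.035]
ee_rot: [3.135, -0.002, 1.597]
wrist_force: [8.2, 4.6, -0.8]
width: 0.0174
finger_force: 29.9
```

```bash
python3 prof.py | sed 's/np.float64//g'; python3 -c "
from h import *
o=robot.get_obs();print(o['time'],o['tool_pos'],o['ee_rot'],o['wrist_force'],o['wrist_torque'])"
```

```text
scene 0.05 -1 [(0.0, (0.8), 3.7), (20.0, (0.5), 3.8), (40.0, (0.3), 3.4), (60.0, (0.5), 3.3), (75.0, (0.8), 3.4), (85.0, (0.5), 3.5), (92.0, (0.3), 3.6), (101.0, (-0.5), 3.3), (105.0, (-0.8), 3.4), (109.0, (0.0), 3.4), (113.0, (-0.3), 3.6), (116.0, (-1.2), 3.5)]
scene 0.05 1 [(0.0, (5.5), 8.8), (20.0, (5.8), 9.9), (40.0, (5.5), 9.4), (60.0, (5.5), 9.2), (75.0, (5.8), 9.9), (85.0, (5.5), 9.2), (92.0, (5.5), 9.9), (101.0, (5.5), 8.4), (105.0, (5.8), 8.2), (109.0, (5.8), 8.3), (113.0, (5.8), 8.4), (116.0, (5.8), 8.6)]
scene 0 1 [(0.0, (-2.0), 8.9), (20.0, (-2.0), 8.8), (40.0, (-1.5), 9.4), (60.0, (-2.0), 8.9), (75.0, (-1.7), 7.9), (85.0, (-2.0), 8.4), (92.0, (-2.3), 8.2), (101.0, (-2.0), 9.4), (105.0, (-1.7), 9.6), (109.0, (-1.5), 9.7), (113.0, (-1.5), 9.6), (116.0, (-1.7), 9.0)]
side 0 -1 [(0.0, (0.8), 2.6), (20.0, (0.5), 3.3), (40.0, (0.5), 2.8), (60.0, (0.3), 2.8), (75.0, (1.0), 3.1), (85.0, (0.8), 2.8), (92.0, (0.5), 2.5), (101.0, (-2.5), 2.2), (105.0, (-1.0), 2.5), (109.0, (-1.5), 3.0), (113.0, (-2.3), 2.4), (116.0, (-2.0), 2.7)]
12.55 [0.52387735 0.08806583 0.03499921] [ 3.13517608e+00 -2.20523033e-03  1.59724945e+00] [ 8.119157    3.00631217 -0.43364764] [ 0.61370666 -1.53069335  0.11664732]
```

The strip stuck by friction and did not shift. I'll lift it clear, then set it down and press again.

servo_tool(commands=[0,0.006,0,0,0,0,0.014,0,0.006,-0.003,0,0,0,0.014,0,0.006,-0.003,0,0,0,0.014,0,0.006,-0.003,0,0,0,0.014,0,0.006,-0.003,0,0,0,0.014,0,0.006,-0.003,0,0,0,0.014])

```text
time: 13.3
tool_pos: [0.5269, 0.0869, 0.037]
ee_rot: [-3.141, 0.0, 1.597]
wrist_force: [-0.6, 0.0, -1.3]
width: 0.017
finger_force: 29.9
```

servo_tool(commands=[0,0,0.0025,0,0,0,0.014,0,0,0.0025,0,0,0,0.014,0,0,0.0025,0,0,0,0.014,0,-0.003,0.0025,0,0,0,0.014,0,-0.005,0.0025,0,0,0,0.014,0,-0.006,0.0028,0,0,0,0.014,0,-0.006,0.0028,0,0,0,0.014,0,-0.006,0.0028,0,0,0,0.014])

```text
time: 14.3
tool_pos: [0.524, 0.087, 0.0351]
ee_rot: [3.135, -0.0, 1.597]
wrist_force: [7.2, 0.4, -4.1]
width: 0.017
finger_force: 29.9
```

```bash
python3 -c "
from h import *
o=robot.get_obs();print(o['time'],o['tool_pos'],o['ee_rot'],o['wrist_force'],o['wrist_torque'])";python3 prof.py | sed 's/np.float64//g'|grep -v '^scene 0.05 1'
```

```text
14.3 [0.52396026 0.08699176 0.03511605] [ 3.13480650e+00 -1.21412111e-04  1.59721547e+00] [ 7.2244245   0.44446127 -4.07885338] [ 0.08666437 -1.39213248  0.07942608]
scene 0.05 -1 [(0.0, (0.8), 3.4), (20.0, (0.5), 3.7), (40.0, (0.5), 3.5), (60.0, (0.3), 3.5), (75.0, (0.8), 3.5), (85.0, (0.3), 3.5), (92.0, (0.5), 3.6), (101.0, (0.3), 3.3), (105.0, (0.8), 3.4), (109.0, (0.5), 3.7), (113.0, (0.5), 3.5), (116.0, (0.3), 3.5)]
scene 0 1 [(0.0, (-1.7), 8.9), (20.0, (-2.0), 8.9), (40.0, (-1.5), 9.5), (60.0, (-2.3), 9.0), (75.0, (-2.0), 8.1), (85.0, (-1.7), 8.4), (92.0, (-2.0), 8.1), (101.0, (-2.5), 9.3), (105.0, (-3.0), 9.4), (109.0, (-2.5), 9.7), (113.0, (-2.5), 9.3), (116.0, (-3.0), 8.0)]
side 0 -1 [(0.0, (0.8), 2.7), (20.0, (0.5), 3.2), (40.0, (0.3), 2.9), (60.0, (0.3), 2.8), (75.0, (0.8), 3.1), (85.0, (0.8), 3.0), (92.0, (0.5), 2.4), (101.0, (-1.0), 1.6), (105.0, (0.3), 2.6), (109.0, (-0.5), 2.7), (113.0, (-0.8), 2.7), (116.0, (-1.0), 2.5)]
```

The ends are now flush within about half a millimetre. Next I'll level the slight tilt (0.4°), lower a touch and bring the push up to 12 N.

servo_tool(commands=[0,-0.0004,0.0005,0.2,0,0,0.014,0,-0.0008,0.0009,0.4,0,0,0.014,0,-0.001,0.0009,0.4,0,0,0.014,0,-0.001,0.0009,0.4,0,0,0.014,0,-0.001,0.0009,0.4,0,0,0.014,0,-0.001,0.0009,0.4,0,0,0.014])

```text
time: 15.65
tool_pos: [0.5239, 0.087, 0.035]
ee_rot: [3.14, -0.0, 1.597]
wrist_force: [7.7, 1.0, -1.6]
width: 0.0176
finger_force: 29.9
```

```bash
python3 -c "
from h import *
F=[]
for i in range(8):
    o=robot.get_obs();F.append(np.r_[o['wrist_force'],o['wrist_torque']]);snapshot('scene')
print(o['time'],o['tool_pos'],o['ee_rot'],np.mean(F,0).round(2),np.std(F,0).round(2))"
```

```text
16.0 [0.52386141 0.08698536 0.03502333] [ 3.13964838e+00 -1.63110389e-04  1.59717513e+00] [ 7.53  0.11 -1.78  0.09 -1.54  0.1 ] [0.59 0.55 0.48 0.01 0.02 0.03]
```

servo_tool(commands=[0,-0.0006,0.0002,0,0,0,0.014,0,-0.0012,0.0003,0.15,0,0,0.014,0,-0.0012,0.0003,0.15,0,0,0.014,0,-0.0012,0.0003,0.15,0,0,0.014,0,-0.0012,0.0003,0.15,0,0,0.014])

```text
time: 16.68
tool_pos: [0.5238, 0.087, 0.035]
ee_rot: [3.14, -0.0, 1.597]
wrist_force: [9.1, 1.2, -3.7]
width: 0.0172
finger_force: 29.9
```

```bash
cat > meas.py <<'E'
from h import *
F=[]
for i in range(8):
    o=robot.get_obs();F.append(np.r_[o['wrist_force'],o['wrist_torque']]);snapshot('scene')
print(o['time'],o['tool_pos'],o['ee_rot'],np.mean(F,0).round(2),np.std(F,0).round(2))
E
python3 meas.py
```

```text
17.025 [0.52386679 0.08700175 0.03504292] [ 3.13952281e+00 -2.78861578e-04  1.59712758e+00] [ 9.35  0.91 -2.75  0.09 -1.96  0.07] [0.34 0.68 0.55 0.03 0.03 0.03]
```

servo_tool(commands=[0,-0.0008,0.0002,0,0,0,0.014,0,-0.0015,0.0005,0.1,0,0,0.014,0,-0.0015,0.0005,0.1,0,0,0.014,0,-0.0015,0.0005,0.1,0,0,0.014,0,-0.0015,0.0005,0.1,0,0,0.014])

```text
time: 17.7
tool_pos: [0.5238, 0.087, 0.035]
ee_rot: [3.138, -0.0, 1.597]
wrist_force: [12.1, 0.4, -2.9]
width: 0.0173
finger_force: 29.9
```

```bash
python3 meas.py
```

```text
18.05 [0.52383648 0.08700698 0.03505945] [ 3.13782775e+00 -3.73680953e-04  1.59707495e+00] [11.94  0.69 -3.18  0.11 -2.46  0.08] [0.42 0.54 0.41 0.02 0.02 0.03]
```

servo_tool(commands=[0,0,0.0008,0,0,0,0.014,0,0,0.0008,0,0,0,0.014,0,0,0.0008,0,0,0,0.014,0,0,0.0008,0,0,0,0.014,0,0,0.0008,0,0,0,0.014,0,0,0.0008,0,0,0,0.014,0,0,0.0008,0,0,0,0.014,0,0,0.0008,0,0,0,0.014,0,0,0.0008,0,0,0,0.014,0,0,0.0008,0,0,0,0.014])

```text
time: 19.35
tool_pos: [0.5238, 0.087, 0.035]
ee_rot: [3.138, -0.0, 1.597]
wrist_force: [10.6, 0.7, -0.8]
width: 0.0172
finger_force: 30.0
```

```bash
python3 meas.py; python3 prof.py | sed 's/np.float64//g'|grep -v '^scene 0.05 1'|cut -c1-14,110-400
```

```text
19.7 [0.52385124 0.08700753 0.0349717 ] [ 3.13769380e+00 -3.19280000e-04  1.59712033e+00] [10.89  0.48 -0.1   0.09 -2.17  0.05] [0.59 0.23 0.37 0.02 0.02 0.01]
scene 0.05 -1 .3), (85.0, (0.8), 3.6), (92.0, (0.5), 3.4), (101.0, (0.3), 3.3), (105.0, (0.3), 3.6), (109.0, (0.3), 3.5), (113.0, (0.3), 3.3), (116.0, (0.3), 3.5)]
scene 0 1 [(0.8.0), (85.0, (-1.7), 8.4), (92.0, (-2.3), 8.0), (101.0, (-2.8), 9.3), (105.0, (-2.8), 9.5), (109.0, (-2.5), 9.6), (113.0, (-2.5), 9.1), (116.0, (-3.2), 7.3)]
side 0 -1 [(0. (85.0, (0.8), 3.0), (92.0, (0.5), 2.4), (101.0, (-2.0), 2.1), (105.0, (0.3), 2.9), (109.0, (-0.5), 2.6), (113.0, (-0.8), 2.8), (116.0, (-1.0), 2.6)]
```

Now the strip rests on the counter (Fz ≈ 0), but the push has dropped to 10.9 N. I'll add about 0.5 mm and hold for over two seconds.

servo_tool(commands=[0,-0.0006,0,0,0,0,0.014,0,-0.0006,0,0,0,0,0.014,0,-0.0006,0,0,0,0,0.014,0,-0.0006,0,0,0,0,0.014,0,-0.0006,0,0,0,0,0.014,0,-0.0006,0,0,0,0,0.014,0,-0.0006,0,0,0,0,0.014,0,-0.0006,0,0,0,0,0.014,0,-0.0006,0,0,0,0,0.014,0,-0.0006,0,0,0,0,0.014])

```text
time: 21.6
tool_pos: [0.5239, 0.087, 0.035]
ee_rot: [3.136, -0.0, 1.597]
wrist_force: [11.9, 1.1, -0.8]
width: 0.0174
finger_force: 29.9
```

servo_tool(commands=[0,0,0,0,0,0,0.014,0,0,0,0,0,0,0.014,0,0,0,0,0,0,0.014,0,0,0,0,0,0,0.014,0,0,0,0,0,0,0.014,0,0,0,0,0,0,0.014,0,0,0,0,0,0,0.014,0,0,0,0,0,0,0.014,0,0,0,0,0,0,0.014,0,0,0,0,0,0,0.014])

```text
time: 22.85
tool_pos: [0.5238, 0.087, 0.035]
ee_rot: [3.136, -0.0, 1.597]
wrist_force: [12.6, 0.5, -0.7]
width: 0.0176
finger_force: 29.9
```

```bash
python3 meas.py
```

```text
23.2 [0.52385713 0.08703197 0.03504142] [ 3.13628327e+00 -3.95217144e-04  1.59706053e+00] [12.49  0.78 -1.    0.11 -2.45  0.04] [0.42 0.33 0.48 0.04 0.03 0.02]
```

```bash
python3 -c "
from h import *
print(close_job())"
```

```text
the job is handed in; nothing more can be done
None
```

The long lip strip is standing on the counter across the tray's open front, ends flush to within about 1 mm, and the arm is still pressing it on at about 12.5 N, held for over two seconds before I handed the job in at about 23 s; I didn't move the short strip or anything else, though I took no final picture to check them.

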